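# Tighten the press's recessed clamp nut and zero its stroke counter

## Task

The hand press's clamp nut, at the bottom of the deep bore, has worked loose: with the socket extension that stands on it, push the T-bar round clockwise (seen from above) just under half a turn, until the nut is tight against its stop, leaving the extension seated upright in the bore. Then turn the stroke counter's pointer knob anticlockwise all the way back against its zero stop. Do not knock about the other things on the bench and the press.

Things in the scene. Friction and masses are not known exactly. Their poses are not given: they have to be found in the camera images.
- press: cast-iron hand press bolted to the bench. Origin on the bench top below the bore's centre; z up. Base plate 18 mm thick, x -80 to 140, y -75 to 320 mm. Bore block 84 x 84 mm about the origin, top 115 mm above the bench. Anvil, column and head (318 mm tall, ram 350, raised lever 460) lie 205 to 335 mm from the bore towards the press's +y.
- bore_mouth (a point): centre of the vertical bore's mouth, 115 mm above the bench, axes as the press's; bore 40 mm wide, 90 mm deep
- nut (a joint): angle of the square clamp nut (20 mm across flats, 22 mm high, on the bore's floor, hidden under the extension): grows as it is tightened, clockwise seen from above, up to its hard stop at 2.8 rad (tight). Starts at 0 to 0.1. Stiff (0.12 N m: some 2 to 5 N of sideways push near the end of the T-bar); stays where it is left.
- socket_extension: loose steel socket extension, 178 mm long, 0.45 to 0.7 kg, standing in the bore, its square socket 20 mm deep over the nut; a collar guides it just inside the mouth with 1.5 mm of play. Origin at its lower end (27 mm above the bench when seated), z up the 20 mm thick shaft, x along the T-bar on top. The nut follows it with up to 0.1 rad of play.
- tbar_centre (a point): middle of the T-bar: a level round bar 14 mm thick and 180 mm long along the extension's x, equal arms either side, 20 mm balls on its ends; 163 mm above the extension's origin, 190 mm above the bench; the 30 mm wide head rises 15 mm above this point. At the start it points 0.7 to 1.8 rad anticlockwise from the press's x axis.
- counter: grey stroke-counter box bolted to the bench, 140 x 140 x 55 mm, white dial on top. Origin under its middle on the bench; z up; the knob's axis stands at its centre. A 10 mm steel stop pin stands 22 mm above the dial near its -x edge, 50 mm from the axis; the pointer lies against it at zero.
- reset_knob (a joint): angle of the black pointer knob on the counter: 0 at its zero stop, where the pointer points along the counter's -x, against the stop pin; grows clockwise seen from above, up to 2.6 rad; starts between 1.1 and 2.3. Resetting turns it anticlockwise. Light friction (0.05 N m); stays where it is left.
- pointer_tip (a point): outer end of the knob's pointer, 60 mm from the knob's axis, 74 mm above the bench; the pointer is a bar 12 mm wide, its underside 62 mm and top 86 mm above the bench (dial surface at 56 mm), on a hub of 40 mm diameter
- copper_lug: copper cable lug on the press anvil, flat tongue 34 mm wide and 20 mm round barrel, 90 mm long, 20 mm tall; bystander, leave it alone; origin under its middle
- crimp_die: bright U-shaped crimp die 70 x 36 x 34 mm on the press base plate between bore block and anvil; bystander; origin under its middle
- spool_core: blue plastic spool core, 90 mm flanges, 70 mm tall, standing; bystander; origin under its middle
- post_cap: white ceramic post cap, 68 mm wide, 60 mm tall; fragile bystander; origin under its middle
- hex_bolt: steel hex bolt standing on its 44 mm head, 100 mm tall; bystander; origin under its head
- wrench: flat steel wrench 190 mm long lying on the bench; bystander
- grease_jar: closed jar, 66 mm wide, 70 mm tall; bystander; origin under its middle
Not all that is in view belongs to the job. There is more than one size of the counter; the job needs the largest. Of the things that look like the socket_extension, the smaller one is meant.

How it is judged:
On the way, in this order (a step that is already met when the one before it is completed fails the run):
1. the clamp nut is tight against its stop, turned through the seated extension (value of joint nut above 2.68 rad and z of socket_extension in the frame of bore_mouth below -0.08 m), for 0.2 s.
2. the counter's pointer is back at its zero stop (value of joint reset_knob below 0.1 rad), for 0.2 s.
At the end, for the whole second after the job is handed in: The nut is tight (within 0.12 rad of its stop), the extension still stands seated and at rest on the nut (raised less than about 7 mm, leaning less than 0.1 rad), and the counter's pointer is within 0.1 rad of its zero stop (all of step 1 and value of joint reset_knob below 0.1 rad and angle between socket_extension's own z axis and vertical below 0.1 rad and linear speed of socket_extension below 0.02 m/s); the robot touches nothing.
It fails at once if the extension is lifted off the nut (z of socket_extension in the frame of bore_mouth above -0.07 m).
It fails at once if a bystander on the bench or press is shifted by more than 30 mm or knocked over (distance of any of copper_lug, crimp_die, spool_core, post_cap, hex_bolt, wrench, grease_jar from where it was at the start of the episode above 0.03 m or angle between any of spool_core, post_cap, hex_bolt, grease_jar's own z axis and vertical above 0.7 rad).
It also fails if it takes over 58 s, if anything falls off the work surface, if the arm or the gripper's body presses on something with over 40 N, if the wrist force passes 120 N, or if a joint passes its speed limit or range.

## Robot

A 7-joint arm with a two-finger parallel gripper is mounted at the origin on the work surface. World frame = base frame: x ahead of the robot, y to its left, z up, the work surface at z = 0. Lengths are in m, angles in rad, forces in N, time in s.
With the tool pointing down it reaches from about 0.4 to 0.875 m from the base axis. Payload 19.3 kg.
Tool frame: the origin (TCP) lies midway between the tips of the shut fingers; the grasp point (between the pads) lies 19 mm behind it; z points along the fingers, y is the direction in which the jaws open and shut (so a half turn about z gives the same grasp; the last joint's range is limited). The gripper opens to 85 mm and grips with 20 to 120 N. Pads are 22 mm wide; open, the fingers measure 114 mm over their backs; the gripper's body (76 mm by 85 mm) begins 54 mm behind the grasp point. The pads swing forward as they close: fully open they stand 13 mm farther back than shut.
Start: joints at [-1.413, 0.521, -0.036, 1.599, 0.021, 1.021, -0.113], TCP at [0.141, 0.609, 0.231] pointing down, gripper open.
Joint ranges: [-2.91, 2.91], [-0.3, 2.13], [-1.5, 1.42], [0.17, 2.43], [-1.26, 4.41], [0.16, 1.93], [-2.52, 2.52]. Speed limits (rad/s): [1.89, 1.89, 2.39, 2.39, 3.01, 3.01, 3.01].

## Interface

Orientations are given as [roll, pitch, yaw] about the fixed x, y, z axes, in that order (R = Rz(yaw) Ry(pitch) Rx(roll)).
In Python, from workcell import telemetry, cams, workorder gives the robot as it stands. The module is installed in compiled form; this text tells all that it offers.
- The arm moves only by the tool apply_moves, never from a script. Its argument "steps" is a list of rows, each a list of 4 numbers: the shift along the tool's x, y, z in cm, then the turn about the tool's z in rad. A call has exactly 10 rows; each row is the pose to reach, as a shift and turn from the pose commanded when the call began, along the tool's axes at that moment; what a row does not reach only later rows make up. A row lasts 1/12 s, in which the tool goes at most 41.7 mm and 7.16 degrees, less where a joint would pass 70% of its speed; a pose out of reach is approached as far as the arm can. A call with a gripper value outside its range is refused whole. "claw" is the closure, from 0 (fully open) to 1 (shut), set as the call begins (left out, the last holds). The fingers move at their own pace and stop on an object; "force" is the grip in N (left out, the last holds). Time passes only in rows, so rows that repeat a pose let the fingers close, or fill a call up. It gives the time, the measured TCP pose, the force and the opening at its end, in the units of the state.
- telemetry.observe(): the state, without advancing time (a new reading comes with each control period).
- cams.grab_frame(name): name is "scene" or "side" or "wrist"; returns a dict with "color" (384x512x3 uint8, red, green, blue), "mtx" (3x3 intrinsics, pixels), "eye" and "orientation" of the camera in the world; the wrist camera has in their place "T_tool_cam" (4x4, takes a point from camera to tool coordinates, whose origin is the TCP and whose axes are the flange's). Camera axes: x right, y down, z forward; pixel columns grow to the right and rows downward; lengths in m; the calibration is good to about 2 mm. A picture is of the moment at which its call begins: read the wrist's pose just before it. There is no depth.
- workorder.job_done(): hands the job in, once; it reports no verdict.
Trained networks look in the newest picture that a camera, given by its name, has taken for a name from the list of things; names that differ only in an ending like _2 or _b are one class to them, and where a whole thing is asked for, a point or a joint stands for the part that bears it (a point fixed in the world has none). Each returns a list of dicts, best first, with "score" (0 to 1); they miss things now and then, are a little off and sometimes report something else, mostly with a low value. They report only what shows in the picture. A call takes as long as a camera call. They do not tell look-alikes from the thing itself.
- cams.find_in(camera, name): "box" ([left, top, width, height] in pixels, round what is visible of it).
- cams.pinpoint(camera, name): "uv" ([column, row] in pixels: a listed point, or the origin of a listed thing).
The state is a dict: "clock": time; "qpos": joint angles; "qd": joint speeds; "joint_efforts": joint torques, N m; "position": TCP position; "tool_rot": TCP orientation; "force": force on the tool from outside, world axes, zero at the start; "moment": the same for the moment, N m; "grip_width": finger opening in m.
Only numpy, scipy, OpenCV 4.12 (cv2) and the standard library are available. Lean on these libraries where they do the work, as an engineer would, in place of code of your own. Each camera call takes 0.05 s, during which the arm holds its last target. There are 200 camera calls.

## Working session

There is one attempt and no reset: what is moved stays moved. The work goes in short steps, Python scripts to look and compute and a tool call to move; the robot and the scene stay as the last step left them, time stands still between calls to the robot, and variables do not carry over. Pictures are saved under pics/ and viewed, about 8 in all and at most 12, crops included, and the job is handed in when it is done.

Besides the shell and the picture viewer there is one more tool, called after "Emit:" as name(argument=value, ...), one argument or row to a line, values as JSON. apply_moves: Moves the arm, as the interface text tells. Its arguments: {"type":"object","properties":{"steps":{"type":"array"},"claw":{"type":"number"},"force":{"type":"number"}},"required":["steps"]}

```bash
mkdir -p pics
cat > h.py <<'E'
import numpy as np, cv2
from workcell import telemetry, cams, workorder
from scipy.spatial.transform import Rotation as R
def cam(f,st=None):
    K=np.array(f["mtx"])
    if "eye" in f:
        o=np.array(f["orientation"]); 
        Rm=o if o.shape==(3,3) else (R.from_euler('xyz',o).as_matrix() if o.size==3 else R.from_quat(o).as_matrix())
        return K,Rm,np.array(f["eye"])
    T=np.array(f["T_tool_cam"]); r=np.array(st["tool_rot"]); Rt=r if r.shape==(3,3) else R.from_euler('xyz',r).as_matrix()
    return K,Rt@T[:3,:3],Rt@T[:3,3]+np.array(st["position"])
def ray(c,uv,z):
    K,Rm,e=c; d=Rm@np.linalg.solve(K,[uv[0],uv[1],1]); return e+d*(z-e[2])/d[2]
def proj(c,p):
    K,Rm,e=c; q=K@(Rm.T@(np.array(p)-e)); return q[:2]/q[2]
E
python3 - <<'E'
from h import *
s=telemetry.observe(); print(s)
ims=[]
for n in("scene","side","wrist"):
    s=telemetry.observe(); f=cams.grab_frame(n); c=cam(f,s); cv2.imwrite(f"pics/{n}0.png",f["color"][:,:,::-1])
    if n!="wrist": print(n,f["eye"],f["orientation"])
    for nm,z in(("bore_mouth",.115),("tbar_centre",.19),("socket_extension",.027),("counter",0),("pointer_tip",.074),("press",0),("spool_core",0),("post_cap",0),("hex_bolt",0),("wrench",0),("grease_jar",0)):
        print(n,nm,[(np.round(d["uv"]).astype(int).tolist(),round(d["score"],2),ray(c,d["uv"],z)[:2].round(3).tolist()) for d in cams.pinpoint(n,nm)[:4]])
E
python3 -c "
import cv2,numpy as np
a=cv2.imread('pics/scene0.png');cv2.imwrite('pics/a.png',cv2.resize(a,(800,600)))
b=cv2.imread('pics/side0.png');cv2.imwrite('pics/b.png',cv2.resize(b,(800,600)))"
```

```text
{'clock': 0.0, 'qpos': array([-1.41323047,  0.52200037, -0.0363461 ,  1.59997879,  0.02116636,
        1.02112909, -0.11279709]), 'qd': array([ 3.00916147e-04, -3.16795777e-04, -8.30354798e-04, -1.03481132e-03,
       -6.37748931e-04, -7.80935742e-04,  8.39846762e-05]), 'joint_efforts': array([-5.87897848e-04, -9.27112412e+01,  1.97974496e+00, -3.69937992e+01,
        1.77438481e-02,  8.36632331e-03,  3.40574059e-05]), 'position': array([0.1410667 , 0.60852863, 0.23074449]), 'tool_rot': array([-3.14046111e+00,  4.35758749e-05,  2.91381785e+00]), 'force': array([-0.48476852,  0.03909255, -0.32955653]), 'moment': array([ 0.06564364, -0.01491963,  0.04798289]), 'grip_width': 0.08541269014009102}
scene [ 1.36717495 -0.59625177  1.03074193] [-2.30854977 -0.01799878  1.06157498]
scene bore_mouth [([300, 203], 0.8, [0.566, 0.01])]
scene tbar_centre [([329, 98], 0.72, [0.167, 0.396]), ([306, 182], 0.57, [0.559, 0.029])]
scene socket_extension [([319, 145], 0.66, [0.234, 0.324])]
scene counter [([191, 254], 0.95, [0.502, -0.343]), ([156, 217], 0.82, [0.292, -0.386]), ([129, 266], 0.72, [0.457
[... 1090 characters left out ...]
), ([345, 161], 0.46, [0.242, -0.367]), ([313, 126], 0.42, [0.414, -0.522]), ([302, 196], 0.16, [0.36, -0.144])]
side press [([236, 210], 0.62, [0.592, -0.054]), ([240, 227], 0.61, [0.55, 0.015])]
side spool_core [([253, 141], 0.73, [0.648, -0.424])]
side post_cap [([300, 200], 0.5, [0.373, -0.176])]
side hex_bolt [([227, 153], 0.64, [0.735, -0.324])]
side wrench [([285, 266], 0.69, [0.348, 0.119])]
side grease_jar [([207, 174], 0.68, [0.767, -0.189])]
wrist bore_mouth []
wrist tbar_centre []
wrist socket_extension [([99, 242], 0.7, [0.193, 0.381])]
wrist counter []
wrist pointer_tip []
wrist press []
wrist spool_core []
wrist post_cap []
wrist hex_bolt []
wrist wrench []
wrist grease_jar []
```

View pics/a.png

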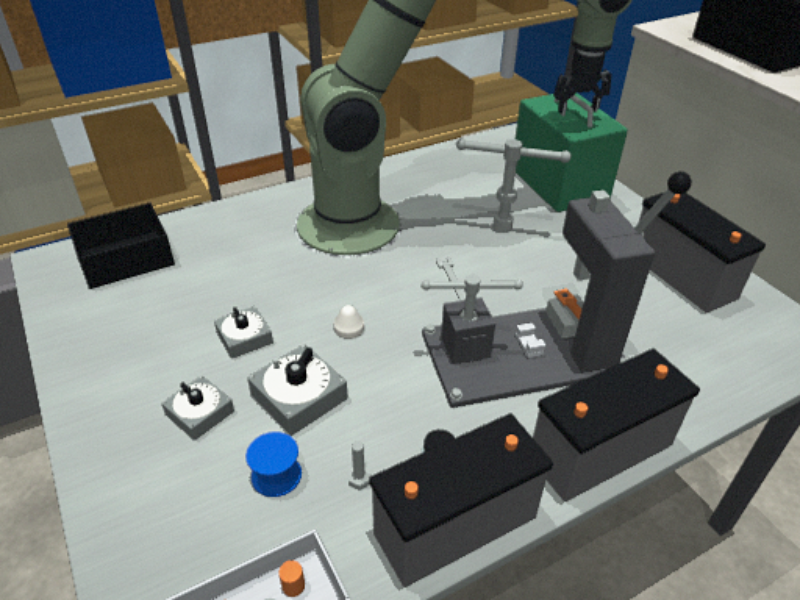

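View pics/b.png

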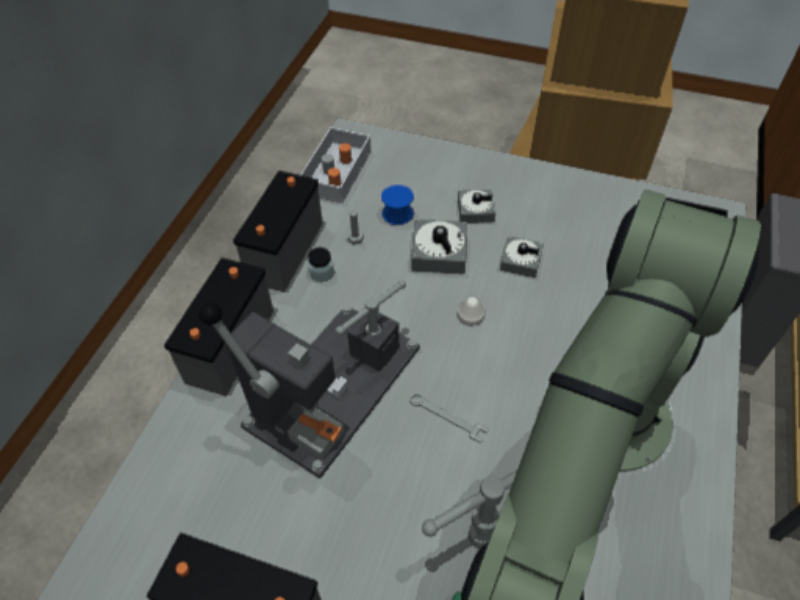

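Scene image: the T-bar candidates are at about (302,178), in the bore, and (327,92), the larger one standing free on the bench. The smaller one in the bore is meant. Counter candidates are (191,245), the largest, plus (156,210) and (127,258). I choose (191,245). Next I'll work out the geometry and check it in one crop.

Run:
```python
from h import *
fs={n:cams.grab_frame(n) for n in("scene","side")}; C={n:cam(f) for n,f in fs.items()}
k=512/800
for n,pts in(("scene",[(425,285),(520,285)]),("side",[(340,330),(404,286)])):
    P=[ray(C[n],np.array(p)*k,.19)[:2] for p in pts]; d=P[1]-P[0]; print(n,P,np.linalg.norm(d),np.arctan2(d[1],d[0]),sum(P)/2)
# base plate corners at z=.018
for n,pts in(("scene",[(424,330),(452,402)]),("side",[(419,345),(319,476)])):
    P=[ray(C[n],np.array(p)*k,.018)[:2] for p in pts]; d=P[1]-P[0]; print('plate',n,P,np.linalg.norm(d),np.arctan2(d[1],d[0]))
# head top, lever ball, other tbar
print('head',[ray(C["scene"],np.array(p)*k,.318)[:2].round(3) for p in((570,205),(645,247))],'lever',ray(C["scene"],np.array((680,183))*k,.46))
a=fs["scene"]["color"][120:290,80:360][:,:,::-1]; b=fs["side"]["color"][110:240,200:360][:,:,::-1]
a=cv2.resize(a,(800,486),interpolation=cv2.INTER_CUBIC); cv2.imwrite("pics/c.png",a)
cv2.imwrite("pics/d.png",cv2.resize(b,(738,600),interpolation=cv2.INTER_CUBIC))
```

```text
scene [array([ 0.51305671, -0.06584901]), array([0.60031448, 0.0986354 ])] 0.18619623507057265 1.083053233155263 [0.55668559 0.01639319]
side [array([0.59446137, 0.09361904]), array([ 0.50358672, -0.06229551])] 0.1804648127541848 -2.0985093557281003 [0.54902404 0.01566177]
plate scene [array([ 0.46931675, -0.03610286]), array([ 0.6713546 , -0.08997688])] 0.2090973569458173 -0.26058970618815913
plate side [array([ 0.45723986, -0.03401117]), array([0.55590827, 0.34516025])] 0.39179895240163587 1.3162211670673378
head [array([0.567, 0.222]), array([0.736, 0.254])] lever [0.75873532 0.26026804 0.46      ]
```

View pics/d.png

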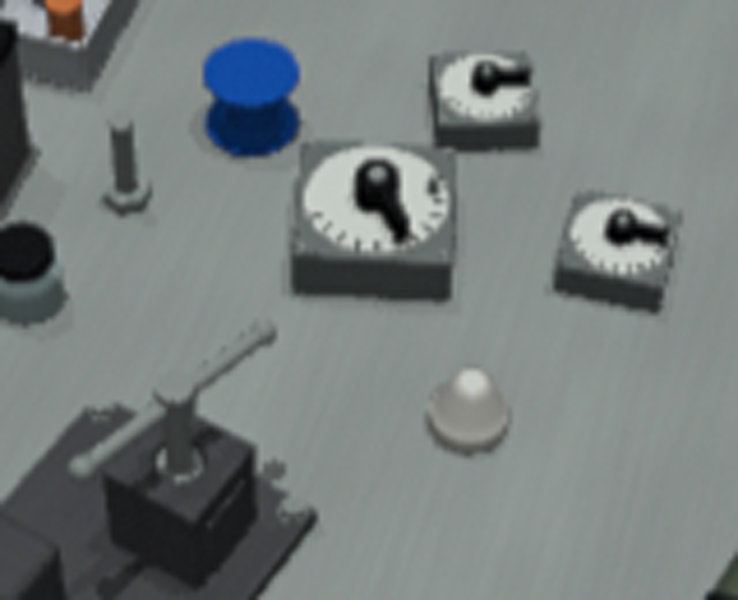

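The crop confirms the choice. The smaller extension stands in the bore, with T-bar ends at crop (80,467) and (267,333). The largest counter's pointer points at (405,238), about 1.1 rad clockwise of the pin at (437,185). I'll move high toward the bar, to the anticlockwise side of its far (+y) ball.

Emit:
apply_moves(
  steps=[
    [0, 0, -4, -0.06],
    [0, 0, -8, -0.12],
    [0, 0, -12, -0.18],
    [0, 0, -16, -0.228],
    [0, 0, -19, -0.228],
    [-3.1, -2.4, -19, -0.228],
    [-6.2, -4.8, -19, -0.228],
    [-9.4, -7.3, -19, -0.228],
    [-12.5, -9.8, -19, -0.228],
    [-15.7, -12.3, -19, -0.228],
  ],
  claw=1,
)

```text
clock: 2.73
position: [0.2671, 0.4519, 0.4214]
tool_rot: [3.141, 0.0, -3.141]
force: [1.3, 1.0, -0.1]
grip_width: -0.0
```

Emit:
apply_moves(
  steps=[
    [-2.6, -3.2, 0, 0],
    [-5.1, -6.4, 0, 0],
    [-7.7, -9.7, 0, 0],
    [-10.2, -12.9, 0, 0],
    [-12.8, -16.1, 0, 0],
    [-15.3, -19.3, 0, 0],
    [-17.9, -22.5, 0, 0],
    [-20.4, -25.8, 0, 0],
    [-23.0, -29.0, 0, 0],
    [-25.5, -32.2, 0, 0],
  ],
)

```text
clock: 3.57
position: [0.5223, 0.1297, 0.4216]
tool_rot: [3.141, 0.001, -3.141]
force: [0.1, 0.6, 0.3]
grip_width: 0.0001
```

Run:
```python
from h import *
s=telemetry.observe(); print(s["qpos"].round(2),s["position"])
f=cams.grab_frame("wrist"); c=cam(f,s)
for nm,z in(("tbar_centre",.19),("bore_mouth",.115)):
  print(nm,[(d["uv"],d["score"],ray(c,d["uv"],z)) for d in cams.pinpoint("wrist",nm)[:2]])
print(cams.find_in("wrist","socket_extension")[:2])
cv2.imwrite("pics/e.png",f["color"][:,:,::-1])
```

```text
[-0.58  0.24  0.28  1.55 -0.07  1.36  1.29] [0.52229172 0.1296841  0.4216123 ]
tbar_centre [([171.5, 182.3], 0.95, array([0.54875524, 0.0146601 , 0.19      ]))]
bore_mouth [([186.8, 172.3], 0.79, array([0.55231096, 0.0173971 , 0.115     ])), ([202.8, 158.4], 0.41, array([0.52981988, 0.04422136, 0.115     ]))]
[{'box': [100.2, 146.8, 141.0, 71.5], 'score': 0.78}]
```

View pics/e.png

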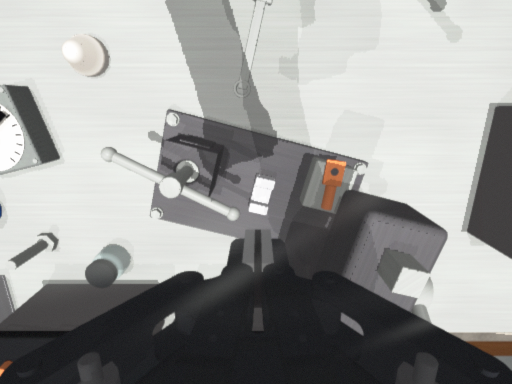

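Wrist view: T-bar ends at (108,154) and (233,214), centre at (171,182), which puts it at world (0.551,0.016) with an angle of about 1.1 rad. I'll descend on its anticlockwise side.

Emit:
apply_moves(
  steps=[
    [-1.3, -1.7, 3, 0],
    [-2.6, -3.4, 7, 0],
    [-2.6, -3.4, 11, 0],
    [-2.6, -3.4, 15, 0],
    [-2.6, -3.4, 19, 0],
    [-2.6, -3.4, 22, 0],
    [-2.6, -3.4, 24, 0],
    [-2.6, -3.4, 26, 0],
    [-2.6, -3.4, 26, 0],
    [-2.6, -3.4, 26, 0],
  ],
)

```text
clock: 4.6
position: [0.5468, 0.0985, 0.1613]
tool_rot: [-3.142, -0.001, -3.14]
force: [0.5, -0.1, 0.3]
grip_width: 0.0002
```

```bash
cat >> h.py <<'E'
def arc(a0,a1,off,r=.070,c=(.551,.016),n=10):
    "finger points for bar angles a0->a1, as tool rows (yaw pi) from the present pose"
    p=telemetry.observe()["position"]
    for a in np.linspace(a0,a1,n+1)[1:]:
        u=np.array([np.cos(a),np.sin(a)]); q=np.array(c)+r*u+off*np.array([-u[1],u[0]])
        print([round(-100*(q[0]-p[0]),1),round(100*(q[1]-p[1]),1),0,0],end=", ")
    print()
E
python3 -c "
from h import *
print(telemetry.observe()['position'],telemetry.observe()['force'])
arc(1.1,.3,.023)"
```

```text
[0.54684007 0.09848099 0.16127256] [ 0.53213066 -0.08951324  0.28145753]
[np.float64(-2.1), np.float64(-1.1), 0, 0], [np.float64(-2.7), np.float64(-1.2), 0, 0], [np.float64(-3.2), np.float64(-1.4), 0, 0], [np.float64(-3.8), np.float64(-1.7), 0, 0], [np.float64(-4.3), np.float64(-2.0), 0, 0], [np.float64(-4.8), np.float64(-2.3), 0, 0], [np.float64(-5.2), np.float64(-2.7), 0, 0], [np.float64(-5.7), np.float64(-3.1), 0, 0], [np.float64(-6.1), np.float64(-3.5), 0, 0], [np.float64(-6.4), np.float64(-4.0), 0, 0],
```

Emit:
apply_moves(
  steps=[
    [-1.0, -0.7, 0, 0],
    [-2.1, -1.1, 0, 0],
    [-2.7, -1.2, 0, 0],
    [-3.5, -1.5, 0, 0],
    [-4.2, -1.9, 0, 0],
    [-4.8, -2.3, 0, 0],
    [-5.2, -2.7, 0, 0],
    [-5.7, -3.1, 0, 0],
    [-6.1, -3.5, 0, 0],
    [-6.4, -4.0, 0, 0],
  ],
)

```text
clock: 5.43
position: [0.6118, 0.0575, 0.1613]
tool_rot: [3.141, 0.0, -3.141]
force: [-5.0, 1.8, 0.4]
grip_width: -0.0
```

Run:
```python
from h import *
s=telemetry.observe(); print(s["qpos"].round(2),s["position"],s["force"])
f=cams.grab_frame("wrist"); c=cam(f,s)
for nm,z in(("tbar_centre",.19),):
  print(nm,[(d["uv"],d["score"],ray(c,d["uv"],z)) for d in cams.pinpoint("wrist",nm)[:2]])
cv2.imwrite("pics/f.png",f["color"][:,:,::-1])
arc(.3,-.6,.023)
arc(.3,-.6,.025)
```

```text
[-0.35  0.6   0.24  1.7  -0.18  0.86  1.54] [0.61178706 0.05748215 0.16126011] [-5.01611036  1.84071989  0.35425774]
tbar_centre [([151.3, 150.3], 0.93, array([0.55527095, 0.01599739, 0.19      ]))]
[np.float64(-0.3), np.float64(-0.3), 0, 0], [np.float64(-0.6), np.float64(-0.9), 0, 0], [np.float64(-0.8), np.float64(-1.5), 0, 0], [np.float64(-1.0), np.float64(-2.2), 0, 0], [np.float64(-1.2), np.float64(-2.8), 0, 0], [np.float64(-1.2), np.float64(-3.5), 0, 0], [np.float64(-1.3), np.float64(-4.1), 0, 0], [np.float64(-1.2), np.float64(-4.8), 0, 0], [np.float64(-1.1), np.float64(-5.5), 0, 0], [np.float64(-1.0), np.float64(-6.1), 0, 0], 
[np.float64(-0.2), np.float64(-0.1), 0, 0], [np.float64(-0.6), np.float64(-0.7), 0, 0], [np.float64(-0.8), np.float64(-1.3), 0, 0], [np.float64(-1.0), np.float64(-2.0), 0, 0], [np.float64(-1.2), np.float64(-2.6), 0, 0], [np.float64(-1.3), np.float64(-3.3), 0, 0], [np.float64(-1.3), np.float64(-3.9), 0, 0], [np.float64(-1.3), np.float64(-4.6), 0, 0], [np.float64(-1.2), np.float64(-5.3), 0, 0], [np.float64(-1.1), np.float64(-5.9), 0, 0],
```

View pics/f.png

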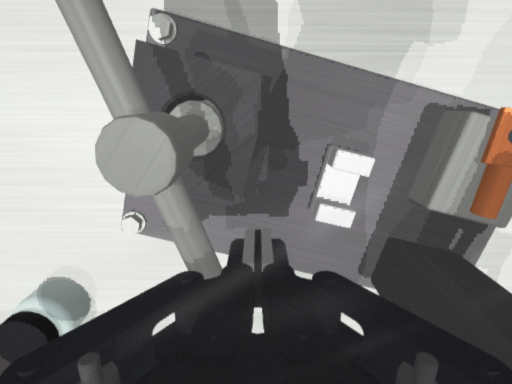

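Wrist view: the bar runs from (85,0) to (205,270), so it's at about 0.42 rad, and the finger is pressed against it at (215,255). The extension is upright and turning. I'll carry on round.

```bash
python3 -c "
from h import *
arc(.40,-.6,.016,c=(.553,.016))
p=telemetry.observe()['position']
telemetry.observe=lambda:{'position':np.array([.553+.07*np.cos(.6)-.016*np.sin(.6),.016-.07*np.sin(.6)+.016*np.cos(.6),.16])}
print(telemetry.observe())
arc(-.6,-1.5,.016,c=(.553,.016))"
```

```text
[np.float64(-0.3), np.float64(-0.4), 0, 0], [np.float64(-0.6), np.float64(-1.1), 0, 0], [np.float64(-0.9), np.float64(-1.8), 0, 0], [np.float64(-1.1), np.float64(-2.4), 0, 0], [np.float64(-1.2), np.float64(-3.2), 0, 0], [np.float64(-1.3), np.float64(-3.9), 0, 0], [np.float64(-1.3), np.float64(-4.6), 0, 0], [np.float64(-1.2), np.float64(-5.3), 0, 0], [np.float64(-1.0), np.float64(-6.0), 0, 0], [np.float64(-0.8), np.float64(-6.7), 0, 0], 
{'position': array([ 0.60173921, -0.0103196 ,  0.16      ])}
[np.float64(-1.5), np.float64(-0.6), 0, 0], [np.float64(-1.2), np.float64(-1.2), 0, 0], [np.float64(-0.9), np.float64(-1.7), 0, 0], [np.float64(-0.5), np.float64(-2.2), 0, 0], [np.float64(0.0), np.float64(-2.6), 0, 0], [np.float64(0.5), np.float64(-3.1), 0, 0], [np.float64(1.0), np.float64(-3.4), 0, 0], [np.float64(1.6), np.float64(-3.8), 0, 0], [np.float64(2.2), np.float64(-4.0), 0, 0], [np.float64(2.8), np.float64(-4.2), 0, 0],
```

Emit:
apply_moves(
  steps=[
    [-0.3, -0.4, 0, 0],
    [-0.6, -1.1, 0, 0],
    [-0.9, -1.8, 0, 0],
    [-1.1, -2.4, 0, 0],
    [-1.2, -3.2, 0, 0],
    [-1.3, -3.9, 0, 0],
    [-1.3, -4.6, 0, 0],
    [-1.2, -5.3, 0, 0],
    [-1.0, -6.0, 0, 0],
    [-0.8, -6.7, 0, 0],
  ],
)

```text
clock: 6.37
position: [0.6193, -0.0101, 0.1613]
tool_rot: [3.142, 0.0, -3.141]
force: [0.4, 3.7, -1.0]
grip_width: -0.0
```

```bash
python3 -c "
from h import *
s=telemetry.observe(); print(s['position'],s['force'])
arc(-.6,-1.5,.016,c=(.553,.016))"
```

```text
[ 0.61928178 -0.01007583  0.16134479] [ 0.44148804  3.72296673 -1.00388185]
[np.float64(0.2), np.float64(-0.6), 0, 0], [np.float64(0.5), np.float64(-1.2), 0, 0], [np.float64(0.9), np.float64(-1.7), 0, 0], [np.float64(1.3), np.float64(-2.2), 0, 0], [np.float64(1.8), np.float64(-2.7), 0, 0], [np.float64(2.3), np.float64(-3.1), 0, 0], [np.float64(2.8), np.float64(-3.5), 0, 0], [np.float64(3.3), np.float64(-3.8), 0, 0], [np.float64(3.9), np.float64(-4.0), 0, 0], [np.float64(4.5), np.float64(-4.3), 0, 0],
```

Emit:
apply_moves(
  steps=[
    [0.2, -0.6, 0, 0],
    [0.5, -1.2, 0, 0],
    [0.9, -1.7, 0, 0],
    [1.3, -2.2, 0, 0],
    [1.8, -2.7, 0, 0],
    [2.3, -3.1, 0, 0],
    [2.8, -3.5, 0, 0],
    [3.3, -3.8, 0, 0],
    [3.9, -4.0, 0, 0],
    [4.5, -4.3, 0, 0],
  ],
)

```text
clock: 7.2
position: [0.574, -0.0524, 0.1613]
tool_rot: [3.142, 0.0, -3.141]
force: [2.1, 3.1, -0.9]
grip_width: 0.0001
```

Run:
```python
from h import *
s=telemetry.observe(); print(s["qpos"].round(2),s["position"],s["force"])
f=cams.grab_frame("wrist"); c=cam(f,s)
for nm,z in(("tbar_centre",.19),):
  print(nm,[(d["uv"],d["score"],ray(c,d["uv"],z)) for d in cams.pinpoint("wrist",nm)[:2]])
cv2.imwrite("pics/g.png",f["color"][:,:,::-1])
arc(-1.5,-2,.016,c=(.553,.016))
```

```text
[-0.18  0.54  0.24  1.81 -0.17  0.81  1.72] [ 0.57396606 -0.05242572  0.16133428] [ 2.12788513  3.14199761 -0.88909809]
tbar_centre [([407.6, 224.7], 0.95, array([0.5492122 , 0.01236427, 0.19      ]))]
[np.float64(0.3), np.float64(-0.0), 0, 0], [np.float64(0.6), np.float64(-0.1), 0, 0], [np.float64(1.0), np.float64(-0.2), 0, 0], [np.float64(1.4), np.float64(-0.2), 0, 0], [np.float64(1.7), np.float64(-0.3), 0, 0], [np.float64(2.1), np.float64(-0.3), 0, 0], [np.float64(2.4), np.float64(-0.3), 0, 0], [np.float64(2.8), np.float64(-0.2), 0, 0], [np.float64(3.1), np.float64(-0.2), 0, 0], [np.float64(3.5), np.float64(-0.1), 0, 0],
```

View pics/g.png

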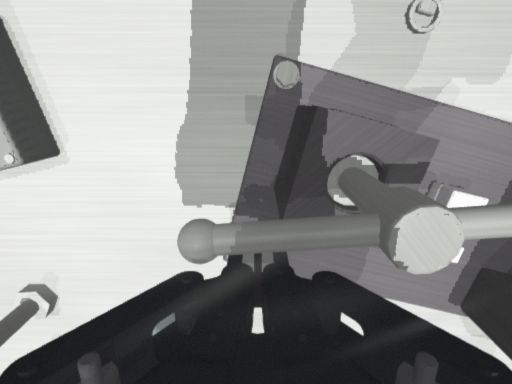

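Wrist view: the bar is now at about -1.54 rad, with its ball at (200,241) and head at (425,235). That is around 2.64 rad turned. I'll press slowly until the stop.

Emit:
apply_moves(
  steps=[
    [0.2, 0, 0, 0],
    [0.4, 0, 0, 0],
    [0.6, -0.1, 0, 0],
    [0.8, -0.1, 0, 0],
    [1.0, -0.1, 0, 0],
    [1.1, -0.1, 0, 0],
    [1.2, -0.1, 0, 0],
    [1.3, -0.1, 0, 0],
    [1.3, -0.1, 0, 0],
    [1.3, -0.1, 0, 0],
  ],
)

```text
clock: 8.13
position: [0.5613, -0.0534, 0.1613]
tool_rot: [-3.142, -0.0, -3.141]
force: [1.7, -0.3, 1.0]
grip_width: 0.0001
```

Emit:
apply_moves(
  steps=[
    [0.1, 0, 0, 0],
    [0.2, 0, 0, 0],
    [0.3, 0, 0, 0],
    [0.4, 0, 0, 0],
    [0.5, 0, 0, 0],
    [0.6, 0, 0, 0],
    [0.7, 0, 0, 0],
    [0.8, 0, 0, 0],
    [0.8, 0, 0, 0],
    [0.8, 0, 0, 0],
  ],
)

```text
clock: 8.97
position: [0.5533, -0.0533, 0.1613]
tool_rot: [3.142, -0.0, -3.141]
force: [1.0, -0.0, -0.3]
grip_width: 0.0001
```

Emit:
apply_moves(
  steps=[
    [0.1, 0, 0, 0],
    [0.2, 0, 0, 0],
    [0.3, 0, 0, 0],
    [0.4, 0, 0, 0],
    [0.5, 0, 0, 0],
    [0.5, 0, 0, 0],
    [0.5, 0, 0, 0],
    [0.5, 0, 0, 0],
    [0.5, 0, 0, 0],
    [0.5, 0, 0, 0],
  ],
)

```text
clock: 9.8
position: [0.5503, -0.053, 0.1617]
tool_rot: [3.141, 0.004, -3.141]
force: [16.3, 2.7, -7.1]
grip_width: 0.0001
```

Run:
```python
from h import *
s=telemetry.observe(); print(s["position"],s["force"])
f=cams.grab_frame("wrist"); c=cam(f,s)
cv2.imwrite("pics/i.png",f["color"][:,:,::-1])
```

```text
[ 0.5503237  -0.05298193  0.16167563] [16.2710601   2.67736024 -7.14114493]
```

View pics/i.png

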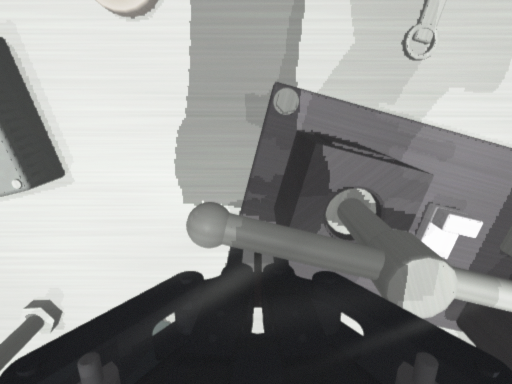

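The force rose to 16 N at a bar angle of -1.84 rad, about 2.94 rad turned including play, so the nut is against its stop. The head at (420,283) is upright. I'll back off, lift and go to look at the counter.

Emit:
apply_moves(
  steps=[
    [-0.5, 0, 0, 0],
    [-1.5, 0, 0, 0],
    [-3.0, 0, 0, 0],
    [-3.0, 0, -4, 0],
    [-3.0, 0, -8, 0],
    [-2.5, -1.5, -11.5, 0],
    [-1.5, -4, -14.5, 0],
    [-0.5, -7.5, -16, 0],
    [0.5, -11, -16, 0],
    [1.0, -15, -16, 0],
  ],
)

```text
clock: 10.68
position: [0.5374, -0.2042, 0.3226]
tool_rot: [3.141, 0.001, -3.14]
force: [0.6, 0.7, -0.5]
grip_width: 0.0
```

Emit:
apply_moves(
  steps=[
    [0, -3.5, 0, 0],
    [0, -7, 0, 0],
    [0, -9, 0, 0],
    [0, -10, 0, 0],
    [0, -10, 0, 0],
    [0, -10, 0, 0],
    [0, -10, 0, 0],
    [0, -10, 0, 0],
    [0, -10, 0, 0],
    [0, -10, 0, 0],
  ],
)

```text
clock: 11.52
position: [0.5387, -0.3026, 0.3215]
tool_rot: [3.141, 0.0, -3.14]
force: [0.4, -0.4, -0.2]
grip_width: 0.0
```

Run:
```python
from h import *
s=telemetry.observe(); print(s["qpos"].round(2),s["position"],s["force"])
f=cams.grab_frame("wrist"); c=cam(f,s)
for nm,z in(("counter",0),("pointer_tip",.074),("reset_knob",.074)):
  try: print(nm,[(np.round(d["uv"]),round(d["score"],2),ray(c,d["uv"],z).round(4)) for d in cams.pinpoint("wrist",nm)[:3]])
  except Exception as e: print(nm,e)
cv2.imwrite("pics/j.png",f["color"][:,:,::-1])
f=cams.grab_frame("side"); c=cam(f)
for nm,z in(("tbar_centre",.19),("socket_extension",.027)): print(nm,[(np.round(d["uv"]),round(d["score"],2),ray(c,d["uv"],z).round(4)) for d in cams.pinpoint("side",nm)[:3]])
```

```text
[ 0.17  0.45  0.36  1.52 -0.17  1.2   2.13] [ 0.5387086  -0.30258538  0.32146947] [ 0.36154706 -0.36429551 -0.21610124]
counter [(array([231., 128.]), 0.87, array([ 0.4998, -0.3434,  0.    ])), (array([114.,  92.]), 0.56, array([ 0.4466, -0.5217,  0.    ]))]
pointer_tip [(array([260., 102.]), 0.92, array([ 0.4609, -0.2991,  0.074 ])), (array([79., 62.]), 0.83, array([ 0.4146, -0.5248,  0.074 ]))]
reset_knob it knows: bore_mouth, copper_lug, counter, crimp_die, grease_jar, hex_bolt, pointer_tip, post_cap, press, socket_extension, spool_core, tbar_centre, wrench
tbar_centre [(array([315., 314.]), 0.95, array([0.2042, 0.3372, 0.19  ])), (array([240., 195.]), 0.62, array([0.5455, 0.0074, 0.19  ]))]
socket_extension [(array([308., 344.]), 0.97, array([0.2026, 0.368 , 0.027 ])), (array([238., 223.]), 0.68, array([0.5588, 0.017 , 0.027 ])), (array([238., 210.]), 0.33, array([ 0.5771, -0.0387,  0.027 ]))]
```

View pics/j.png

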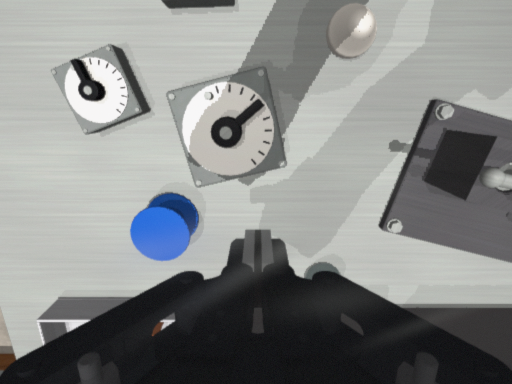

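Wrist view: knob centre at (226,132), stop pin at (209,96), pointer tip at (262,103), so about 1.33 rad from zero. I'll descend on the clockwise side of the pointer.

Emit:
apply_moves(
  steps=[
    [2, 0.8, 3, 0],
    [4.3, 1.7, 7, 0],
    [4.3, 1.7, 11, 0],
    [4.3, 1.7, 15, 0],
    [4.3, 1.7, 19, 0],
    [4.3, 1.7, 22, 0],
    [4.3, 1.7, 24, 0],
    [4.3, 1.7, 25.2, 0],
    [4.3, 1.7, 25.2, 0],
    [4.3, 1.7, 25.2, 0],
  ],
)

```text
clock: 12.65
position: [0.4956, -0.2867, 0.0698]
tool_rot: [-3.141, 0.0, 3.142]
force: [-0.1, 0.0, 1.5]
grip_width: -0.0001
```

Run:
```python
from h import *
s=telemetry.observe(); print(s["position"],s["force"])
arc(2.1,3.2,-.016,r=.046,c=(.499,-.345))
```

```text
[ 0.49560225 -0.28670741  0.06977201] [-0.11615182  0.04999237  1.54793403]
[np.float64(1.1), np.float64(-1.2), 0, 0], [np.float64(1.6), np.float64(-1.4), 0, 0], [np.float64(2.1), np.float64(-1.6), 0, 0], [np.float64(2.5), np.float64(-1.9), 0, 0], [np.float64(3.0), np.float64(-2.2), 0, 0], [np.float64(3.3), np.float64(-2.6), 0, 0], [np.float64(3.7), np.float64(-3.1), 0, 0], [np.float64(3.9), np.float64(-3.5), 0, 0], [np.float64(4.2), np.float64(-4.0), 0, 0], [np.float64(4.3), np.float64(-4.5), 0, 0],
```

Emit:
apply_moves(
  steps=[
    [1.1, -1.2, 0, 0],
    [1.6, -1.4, 0, 0],
    [2.1, -1.6, 0, 0],
    [2.5, -1.9, 0, 0],
    [3.0, -2.2, 0, 0],
    [3.3, -2.6, 0, 0],
    [3.7, -3.1, 0, 0],
    [3.9, -3.5, 0, 0],
    [4.2, -4.0, 0, 0],
    [4.3, -4.5, 0, 0],
  ],
)

```text
clock: 13.48
position: [0.4519, -0.3319, 0.0692]
tool_rot: [3.141, -0.0, 3.142]
force: [0.5, 2.5, -0.2]
grip_width: -0.0
```

Run:
```python
from h import *
s=telemetry.observe(); print(s["position"],s["force"])
arc(3.2,3.8,-.016,r=.046,c=(.499,-.345))
```

```text
[ 0.45194928 -0.33189654  0.06924511] [ 0.54961112  2.49776085 -0.23933499]
[np.float64(0.1), np.float64(-0.3), 0, 0], [np.float64(0.1), np.float64(-0.6), 0, 0], [np.float64(0.1), np.float64(-0.8), 0, 0], [np.float64(0.2), np.float64(-1.1), 0, 0], [np.float64(0.2), np.float64(-1.4), 0, 0], [np.float64(0.1), np.float64(-1.7), 0, 0], [np.float64(0.1), np.float64(-2.0), 0, 0], [np.float64(0.1), np.float64(-2.3), 0, 0], [np.float64(-0.0), np.float64(-2.6), 0, 0], [np.float64(-0.1), np.float64(-2.9), 0, 0],
```

Emit:
apply_moves(
  steps=[
    [0.1, -0.3, 0, 0],
    [0.1, -0.6, 0, 0],
    [0.1, -0.8, 0, 0],
    [0.2, -1.0, 0, 0],
    [0.2, -1.2, 0, 0],
    [0.1, -1.3, 0, 0],
    [0.1, -1.4, 0, 0],
    [0.1, -1.5, 0, 0],
    [0.1, -1.5, 0, 0],
    [0.1, -1.5, 0, 0],
  ],
)

```text
clock: 14.32
position: [0.4512, -0.3375, 0.0682]
tool_rot: [3.128, -0.005, -3.136]
force: [-4.9, 53.5, 23.8]
grip_width: 0.0003
```

The force is 53 N after only 6 mm of travel. I'll back off and look.

Emit:
apply_moves(
  steps=[
    [0, 0.8, 0, 0],
    [0, 1.5, 0, 0],
    [0, 2.5, 0, 0],
    [-0.5, 4.0, 0, 0],
    [-0.5, 4.0, -3, 0],
    [-0.5, 4.0, -7, 0],
    [-2, 4.0, -11, 0],
    [-4, 4.0, -15, 0],
    [-6, 4.0, -18, 0],
    [-6, 4.0, -18, 0],
  ],
)

```text
clock: 15.15
position: [0.5167, -0.3069, 0.2557]
tool_rot: [-3.138, 0.009, -3.139]
force: [0.9, -0.6, -0.3]
grip_width: -0.0001
```

Run:
```python
from h import *
s=telemetry.observe(); print(s["position"],s["force"])
f=cams.grab_frame("wrist"); c=cam(f,s)
for nm,z in(("counter",0),("pointer_tip",.074)):
  print(nm,[(np.round(d["uv"]),round(d["score"],2),ray(c,d["uv"],z).round(4)) for d in cams.pinpoint("wrist",nm)[:3]])
cv2.imwrite("pics/k.png",cv2.resize(f["color"][:280,:,::-1],(800,438)))
```

```text
[ 0.51670205 -0.30689461  0.25566812] [ 0.8911111  -0.6313816  -0.27764062]
counter [(array([230., 143.]), 0.71, array([ 0.4963, -0.3447,  0.    ])), (array([ 92., 106.]), 0.65, array([ 0.4476, -0.527 ,  0.    ]))]
pointer_tip [(array([46., 69.]), 0.71, array([ 0.4099, -0.5278,  0.074 ])), (array([209., 100.]), 0.62, array([ 0.4395, -0.3594,  0.074 ]))]
```

View pics/k.png

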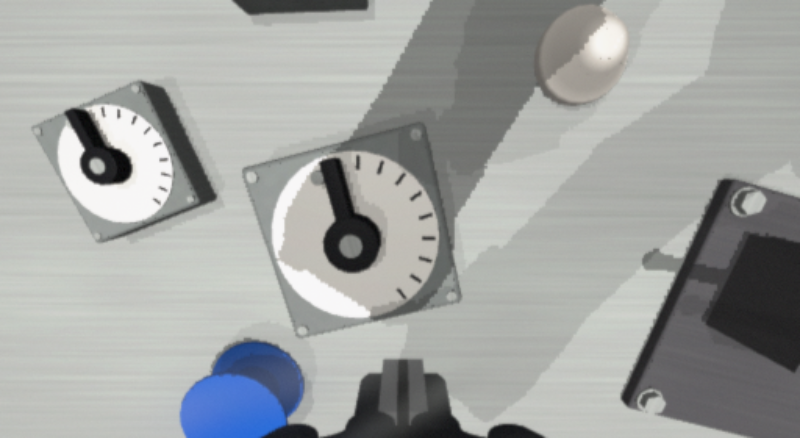

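The pointer at (330,160) lies against the pin (318,178), along the counter's own -x, so it is at zero. One last look at the press from the scene and side cameras.

Run:
```python
from h import *
a=cams.grab_frame("scene")["color"][100:270,230:450]; b=cams.grab_frame("side")["color"][100:270,190:410]
cv2.imwrite("pics/l.png",cv2.resize(np.hstack([a,b])[:,:,::-1],(800,309),interpolation=cv2.INTER_CUBIC))
```

```text
(no output)
```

View pics/l.png

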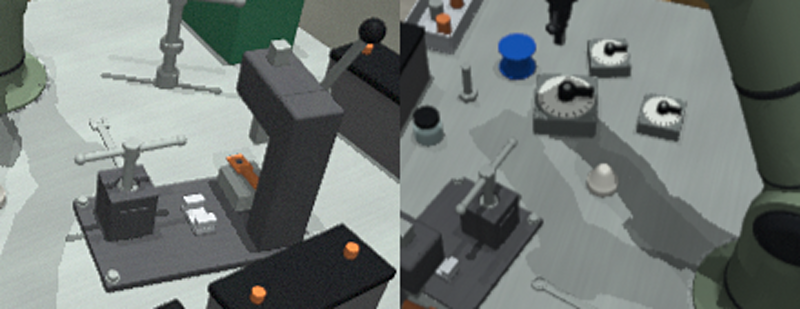

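Run:
```python
from h import *
for n,pts in(("scene",[(274,188),(330.6,177)]),("side",[(252.7,179.8),(224.7,215.5)])):
    c=cam(cams.grab_frame(n)); P=[ray(c,p,.19)[:2] for p in pts]; d=P[1]-P[0]; print(n,np.linalg.norm(d),np.arctan2(d[1],d[0]),(P[0]+P[1])/2)
```

```text
scene 0.18562181167756994 1.3682478992102192 [0.55716473 0.01720946]
side 0.17637419009867472 1.3516692942902035 [0.5467787  0.01634804]
```

```bash
python3 -c "
from h import *
print(workorder.job_done())"
```

```text
the job is handed in; nothing more can be done
None
```

I tightened the clamp nut, turned the counter back to zero and handed the job in at about 15 s. No verdict is given, and the joint angles can't be read directly, so the results below come from force readings and pictures.

- **Clamp nut:** I pushed the smaller T-bar, the one in the bore, clockwise with the shut fingers. The push force stayed at about 5 N or less, then rose to 16 N against the stop. The bar turned about 2.84 rad by the scene and side cameras and about 2.95 rad by the wrist camera. They differ by 0.1 rad, but both fit the 2.8 rad stop plus play. Afterwards the extension looked upright and seated.
- **Counter:** I pushed the largest counter's pointer anticlockwise. It now lies against the pin, in line with the counter's own -x to within the picture's accuracy. That last push peaked at about 53 N at the wrist, higher than I meant but under the 120 N limit. I take it to be finger contact, though I couldn't confirm that none of it came from the gripper body.
- **Bystanders:** none looked displaced in the last pictures. I judged this by eye and did not measure it.
- **Robot:** clear of everything when I handed in, with the tool 0.26 m up and about 1 N on it.

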